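# Bring the nock jar round to the picking side of the revolving stock tray

## Task

The compartment on the picking side of the revolving stock tray is sold out and empty. With a fingertip against one of the blue divider walls, gently push the tray round until the compartment holding the jar with the orange lid squarely faces the green tag on the base board's front edge, then take the hand away. Push, do not grip, and touch only the tray: leave all the stock standing in its own compartment and the things beside the stand where they are.

Things in the scene. Friction and masses are not known exactly. Their poses are not given: they have to be found in the camera images.
- stand: Fixed pine base board, 400 x 380 x 18 mm, on the bench. Origin on the tray's vertical turning axis, at bench height; the board reaches 215 mm in front of the axis (stand -x, the picking side, roughly towards the robot), 185 mm behind it and 190 mm to each side. Its z is up.
- front_tag (a point): Middle of the green label (80 x 26 mm, flat, in a white holder) on the middle of the board's front edge, 196 mm from the turning axis along stand -x, 22 mm above the bench.
- tray: Round grey sheet-metal tray, 340 mm across, turning either way without end on the stand's vertical axis. Origin on the axis at the underside of its floor, 30 mm above the bench; floor 4 mm thick; blue rim 16 mm high from the underside. Six equal compartments: centre lines at 0, 60, 120, 180, 240, 300 degrees from the tray's own x axis (counter-clockwise from above).
- dividers: Six blue divider walls and hub, fixed on the tray; same origin and axes. Walls at 30, 90, 150, 210, 270, 330 degrees from x, between the compartments; 3 mm thick with a 6 mm round bead along top and outer end, from the hub (radius 20 mm, its nut 69 mm above the origin) out to 164 mm from the axis; wall top 60 mm above the origin (90 mm above the bench).
- empty_pocket (a point): Point on the floor of the empty compartment (tray's 180 degree one), on its centre line 90 mm from the axis. The tray's bearing has a steady drag of about 0.25 to 0.4 N m (2 to 3 N at 130 mm from the axis): the tray stays where a push leaves it and hardly coasts.
- nock_jar: The wanted jar: clear with paper label and orange lid, 44 mm across, 50 mm tall. Stands loose in one of the tray's compartments, about 90 mm from the tray's axis; origin at the centre of its underside.
- wax_tin: Yellow tin with a pale top, 44 mm across, 42 mm tall. Stands loose in one of the tray's compartments, about 90 mm from the tray's axis; origin at the centre of its underside.
- glue_bottle: Green bottle with black cap, 38 mm across, 58 mm tall. Stands loose in one of the tray's compartments, about 90 mm from the tray's axis; origin at the centre of its underside.
- red_box: Red box, 36 x 36 mm, 50 mm tall. Stands loose in one of the tray's compartments, about 90 mm from the tray's axis; origin at the centre of its underside.
- white_jar: White jar with white lid and blue label, 44 mm across, 48 mm tall. Stands loose in one of the tray's compartments, about 90 mm from the tray's axis; origin at the centre of its underside.
- carton: Bystander: small cardboard carton 85 x 65 x 55 mm, loose on the bench left of the stand; origin at the centre of its underside.
- tape_roll: Bystander: roll of brown tape lying flat, 100 mm across, 48 mm high, loose on the bench right of the stand; origin at the centre of its underside.
- blister: Bystander: yellow blister card 120 x 75 x 4 mm with a black 16 mm high product on it, loose on the bench right of the stand, nearer the robot than the tape; origin at the centre of its underside.

How it is judged (in metres and radians):
On the way:
1. the fingers push on a divider wall and the tray turns (contact force between the fingers and dividers above 0.4 N and angular speed of tray above 0.03 rad/s), for 0.04 s.
At the end, for the whole second after the job is handed in: The compartment that holds the orange-lidded jar is centred on the board's green tag to within 10 degrees, the tray is at rest, all five pieces of stock stand upright on the tray floor within the rim, and the carton, tape roll and blister card are within 25 mm of where they were ((angle between the x axis of tray and the x axis of stand, either way round below 0.174533 rad or angle between the x axis of tray and the x axis of stand, either way round between 0.872665 and 1.22173 rad) and x of nock_jar in the frame of stand below -0.06 m and y of nock_jar in the frame of stand between -0.04 and 0.04 m and angular speed of tray below 0.05 rad/s and angle between each of nock_jar, wax_tin, glue_bottle, red_box, white_jar's own z axis and vertical below 0.15 rad and height (world z) of each of nock_jar, wax_tin, glue_bottle, red_box, white_jar below 0.042 m and horizontal distance between each of nock_jar, wax_tin, glue_bottle, red_box, white_jar and tray below 0.14 m and distance of each of carton, tape_roll, blister from where it was at the start of the episode below 0.025 m); the robot touches nothing.
It fails at once if a piece of stock is lifted more than about 15 mm or tipped over (height (world z) of any of nock_jar, wax_tin, glue_bottle, red_box, white_jar above 0.05 m or angle between any of nock_jar, wax_tin, glue_bottle, red_box, white_jar's own z axis and vertical above 0.4 rad).
It fails at once if a piece of stock is pushed by the fingers with over 3 N (contact force between the fingers and nock_jar above 3 N or contact force between the fingers and wax_tin above 3 N or contact force between the fingers and glue_bottle above 3 N or contact force between the fingers and red_box above 3 N or contact force between the fingers and white_jar above 3 N).
It fails at once if the divider is gripped, or shoved with over 35 N (contact force between the fingers and dividers above 35 N).
It fails at once if the tray is spun faster than 2.5 rad/s (angular speed of tray above 2.5 rad/s).
It fails at once if a thing beside the stand is shifted more than 25 mm (distance of any of carton, tape_roll, blister from where it was at the start of the episode above 0.025 m).
It also fails if it takes over 48 s, if anything falls off the work surface, if the arm or the gripper's body presses on something with over 40 N, if the wrist force passes 120 N, or if a joint passes its speed limit or range.

## Robot

A 6-joint arm with a two-finger parallel gripper is mounted at the origin on the work surface. World frame = base frame: x ahead of the robot, y to its left, z up, the work surface at z = 0. Lengths are in mm, angles in rad, forces in N, time in s.
With the tool pointing down it reaches from about 250 to 800 mm from the base axis. Payload 8.5 kg.
Tool frame: the origin (TCP) lies on the centre line of the jaws, within the pads' length; the fingertips stand 25 mm ahead of it and the grasp point (between the pads) lies 6 mm ahead of it; z points along the fingers, y is the line along which they close (so a half turn about z gives the same grasp; the last joint's range is limited). The gripper opens to 85 mm and grips with 20 to 120 N. Pads are 22 mm wide; open, the fingers measure 114 mm over their backs; the gripper's body (76 mm by 85 mm) begins 54 mm behind the grasp point. The pads swing forward as they close: fully open they stand 13 mm farther back than shut.
Start: joints at [1.14, 0.238, -0.013, 1.319, 0, 1.571], TCP at [219.22, 476.995, 256.276] pointing down, gripper open.
Joint ranges: [-2.66, 2.66], [-1.03, 1.9], [-1.14, 1.46], [-1.82, 2.27], [-1.45, 1.34], [-3.14, 3.14]. Speed limits (rad/s): [2.22, 2.22, 2.79, 3.14, 3.14, 3.14].

## Interface

Orientations are given as a 3x3 rotation matrix whose columns are the frame's x, y, z axes.
In Python, from workcell import arm, snapshot, calibration, find_in, regions_of gives the robot as it stands. The module is installed in compiled form; this text tells all that it offers.
- The arm moves only by the tool apply_moves, never from a script. Its argument "deltas" is one flat list of numbers, 5 for each row, row after row: the opening, from -1 (shut) to 1 (fully open), then the shift along the tool's x, y, z in m, then the turn about the tool's z in degrees. In form: [claw, x, y, z, twist, claw, x, y, z, twist, ...]. A call has 1 to 20 rows; each row is the pose to reach, as a shift and turn from the pose commanded when the call began, along the tool's axes at that moment; what a row does not reach only later rows make up. A row lasts 1/8 s, in which the tool goes at most 62.5 mm and 10.7 degrees, less where a joint would pass 70% of its speed; a pose out of reach is approached as far as the arm can. A call with a gripper value outside its range is refused whole. The fingers move at their own pace and stop on an object; "squeeze" is the grip in N (left out, the last holds). Time passes only in rows, so rows that repeat a pose let the fingers close. It gives the time, the measured TCP pose, the force, the opening and the grip force at its end, in the units of the state.
- arm.read_state(): the state, without advancing time (a new reading comes with each control period).
- snapshot(name): name is "side" or "top"; returns the picture (420x560x3 uint8, red, green, blue); there is no depth.
- calibration(name): a dict with "mtx" (3x3 intrinsics, pixels), "k1" (the pictures are not rectified: a ray, as slopes to the right and down, at radius r is drawn at 1 + k1 r^2 times it, then the intrinsics apply), "R" (3x3) and "t" (3): a world point X has camera coordinates R X + t. Camera axes: x right, y down, z forward; pixel columns grow to the right and rows downward; lengths in mm; the calibration is good to about 2 mm. A picture is of the moment at which its call begins. calibration takes no time and is no camera call.
- arm.close_job(): hands the job in; it is judged then, once.
Trained networks look in the newest picture that a camera, given by its name, has taken for a name from the list of things; names that differ only in an ending like _2 or _b are one class to them, and where a whole thing is asked for, a point or a joint stands for the part that bears it (a point fixed in the world has none). Each returns a list of dicts, best first, with "confidence" (0 to 1); they miss things now and then, are a little off and sometimes report something else, mostly with a low value. They report only what shows in the picture. A call takes as long as a camera call.
- find_in(camera, name): "bbox" ([left, top, right, bottom] in pixels, round what is visible of it).
- regions_of(camera, name): "mask" (420x560 bool, what is visible of it) and "bbox" ([left, top, right, bottom] in pixels, round what is visible of it).
The state is a dict: "t": time; "joint_pos": joint angles; "joint_velocities": joint speeds; "effort": joint torques, N m; "position": TCP position; "ee_rot": TCP orientation; "force": force on the tool from outside, world axes, zero at the start; "wrist_torque": the same for the moment, N m; "opening": opening from 0.0 (shut) to 1.0 (fully open); "gripper_force": force on a finger pad.
Only numpy, scipy, OpenCV 4.12 (cv2) and the standard library are available. Lean on these libraries where they do the work, as an engineer would, in place of code of your own. Each camera call takes 0.05 s, during which the arm holds its last target. There are 200 camera calls.

## Working session

There is one attempt and no reset: what is moved stays moved. The work goes in short steps, Python scripts to look and compute and a tool call to move; the robot and the scene stay as the last step left them, time stands still between calls to the robot, and variables do not carry over. Pictures are saved under pics/ and viewed, at most 10 in all, crops included, and the job is handed in when it is done.

Besides the shell and the picture viewer there is one more tool, called by a JSON object that holds its "name" and its "arguments", one argument or row to a line. apply_moves: Moves the arm, as the interface text tells. Its arguments: {"type":"object","properties":{"deltas":{"type":"array"},"squeeze":{"type":"number"}},"required":["deltas"]}

```bash
mkdir -p pics; cat > h.py <<'E'
import numpy as np, cv2
from workcell import arm, snapshot, calibration, find_in, regions_of
def ray(cam,uv):
    c=calibration(cam);K=np.array(c["mtx"]);R=np.array(c["R"]);t=np.array(c["t"])
    d=np.array([(uv[0]-K[0,2])/K[0,0],(uv[1]-K[1,2])/K[1,1]]);s=d.copy()
    for _ in range(20): s=d/(1+c["k1"]*(s@s))
    return -R.T@t, R.T@np.array([s[0],s[1],1])
def at_z(cam,uv,z):
    o,d=ray(cam,uv);return o+d*(z-o[2])/d[2]
def proj(cam,X):
    c=calibration(cam);K=np.array(c["mtx"]);p=np.array(c["R"])@X+np.array(c["t"]);s=p[:2]/p[2]
    s=s*(1+c["k1"]*(s@s));return K[:2,:2]@s+K[:2,2]
E
python3 - <<'E'
from h import *
for c in ("top","side"):
    cv2.imwrite(f"pics/{c}0.png",snapshot(c)[:,:,::-1])
Z=dict(front_tag=22,stand=18,tray=46,dividers=90,nock_jar=84,wax_tin=76,glue_bottle=92,red_box=84,white_jar=82,carton=55,tape_roll=48,blister=10)
for n,z in Z.items():
    for r in find_in("top",n)[:2]:
        b=r["bbox"];m=((b[0]+b[2])/2,(b[1]+b[3])/2)
        print(n,round(r["confidence"],2),np.round(b),np.round(at_z("top",m,z)))
s=arm.read_state();print(s["t"],s["position"],s["ee_rot"],s["opening"])
E
```

```text
front_tag 0.75 [186. 118. 367. 309.] [542.  10.  22.]
stand 0.68 [187. 122. 365. 308.] [539.  10.  18.]
stand 0.43 [365. 217. 410. 273.] [ 466. -252.   18.]
tray 0.81 [206. 130. 356. 280.] [558.  -1.  46.]
dividers 0.84 [208. 134. 353. 269.] [559.   2.  90.]
dividers 0.59 [184. 125. 364. 306.] [528.  17.  90.]
nock_jar 0.72 [300. 164. 316. 188.] [617. -60.  84.]
nock_jar 0.52 [264. 153. 284. 176.] [643.  16.  84.]
wax_tin 0.66 [239. 221. 261. 241.] [496.  69.  76.]
wax_tin 0.19 [190. 121. 367. 307.] [533.   6.  76.]
glue_bottle 0.7 [312. 206. 330. 224.] [527. -86.  92.]
red_box 0.63 [231. 182. 254. 201.] [582.  87.  84.]
white_jar 0.87 [264. 152. 284. 176.] [646.  16.  82.]
white_jar 0.38 [308. 206. 327. 225.] [529. -79.  82.]
carton 0.8 [136. 171. 181. 216.] [584. 279.  55.]
tape_roll 0.76 [383. 171. 430. 220.] [ 581. -294.   48.]
blister 0.64 [138. 170. 183. 214.] [596. 284.  10.]
blister 0.61 [365. 215. 410. 272.] [ 471. -254.   10.]
0.7 [219.2334024  477.00769192 256.30314197] [[-9.08628978e-01  4.17604334e-01 -1.42740106e-05]
 [ 4.17604334e-01  9.08628977e-01 -3.34870958e-05]
 [-1.01457664e-06 -3.63882343e-05 -9.99999999e-01]] 0.994302195143016
```

View pics/top0.png

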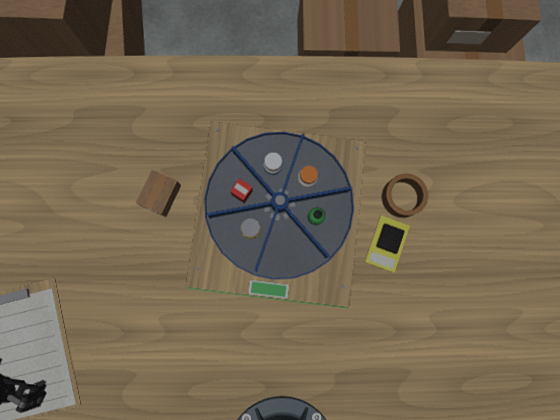

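View pics/side0.png

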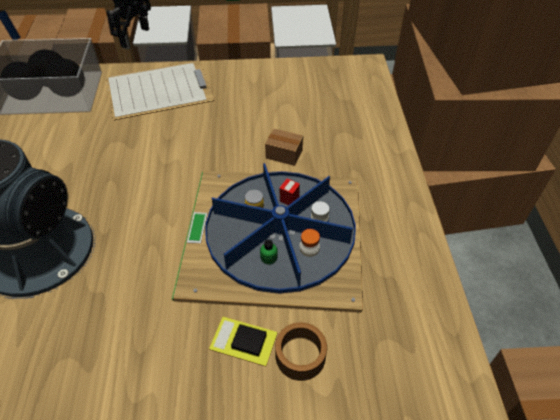

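The top view shows the hub at (280,201) and the green tag at (269,289). The orange lid is at (308,175), and the empty compartment lies between the walls ending at (327,257) and (257,269). The side view agrees. A clockwise push (seen from above) on the wall at (257,269), from inside the empty compartment, is the short way.

```bash
cat >> h.py <<'E'
def measure():
    im=snapshot("top"); hsv=cv2.cvtColor(im,cv2.COLOR_RGB2HSV)
    m=cv2.inRange(hsv,(50,120,60),(75,255,255)); m[:278]=0
    n,l,st,ce=cv2.connectedComponentsWithStats(m);i=1+np.argmax(st[1:,4]); tag=at_z("top",ce[i],22)
    # tray centre from rim ellipse: blue mask hull, z=46
    b=cv2.inRange(hsv,(105,90,30),(125,255,255))[:, :]; b[:120]=0;b[285:]=0;b[:,:195]=0;b[:,365:]=0
    return im,tag,b
def fit_walls(b,ax):
    best=[]
    for a in np.arange(0,60,0.5):
        s=0
        for k in range(6):
            th=np.radians(a+60*k)
            for r in range(40,160,5):
                u=proj("top",np.array([ax[0]+r*np.cos(th),ax[1]+r*np.sin(th),90.])); s+=b[int(round(u[1])),int(round(u[0]))]>0
        best.append((s,a))
    best.sort(reverse=True); return best[:4]
E
python3 - <<'E'
from h import *
im,tag,b=measure()
p=cv2.convexHull(cv2.findNonZero(b)).reshape(-1,2)
w=np.array([at_z("top",q,46)[:2] for q in p]);(c,r)=cv2.minEnclosingCircle(w.astype(np.float32))
print("rim",c,r,"hub",at_z("top",(280,201),99),"tag",tag)
hub=at_z("top",(280,201),99)
for a in (c,hub[:2]):
    f=fit_walls(b,a);print(f,np.degrees(np.arctan2(tag[1]-a[1],tag[0]-a[0])),np.linalg.norm(tag[:2]-np.array(a)[:2]))
j=at_z("top",(309,174),84);print(j,np.degrees(np.arctan2(j[1]-c[1],j[0]-c[0])))
R=np.array(arm.read_state()["ee_rot"]);p0=arm.read_state()["position"]
print("delta to (c-135x)",R.T@(np.array([c[0]-130,c[1],256])-p0))
E
```

```text
rim (564.0352783203125, 3.441535234451294) 172.99606323242188 hub [558.4369032    3.36510737  99.        ] tag [366.89722724  23.72980409  22.        ]Traceback (most recent call last):
  File "<stdin>", line 8, in <module>
  File "h.py", line 27, in fit_walls
    u=proj("top",np.array([ax[0]+r*np.cos(th),ax[1]+r*np.sin(th),90.])); s+=b[int(round(u[1])),int(round(u[0]))]>0
  File "h.py", line 11, in proj
    c=calibration(cam);K=np.array(c["mtx"]);p=np.array(c["R"])@X+np.array(c["t"]);s=p[:2]/p[2]
ValueError: time passes only in moves, steps and waits
```

```bash
sed -i '2a import functools\ncalibration=functools.lru_cache(None)(calibration)' h.py
python3 - <<'E'
from h import *
im,tag,b=measure()
p=cv2.convexHull(cv2.findNonZero(b)).reshape(-1,2)
w=np.array([at_z("top",q,46)[:2] for q in p]);(c,r)=cv2.minEnclosingCircle(w.astype(np.float32))
print("rim",c,r,"tag",tag)
hub=at_z("top",(280,201),99)
for a in (np.array(c),hub[:2]):
    f=fit_walls(b,a);print(f,np.degrees(np.arctan2(tag[1]-a[1],tag[0]-a[0])),np.linalg.norm(tag[:2]-a))
a=hub[:2]
j=at_z("top",(309,174),84);print(j,np.degrees(np.arctan2(j[1]-a[1],j[0]-a[0])))
s=arm.read_state();R=np.array(s["ee_rot"]);p0=s["position"]
print(s["t"]);print(R.T@(np.array([430,0,256])-p0))
E
```

```text
rim (564.0352783203125, 3.441535234451294) 172.99606323242188 tag [367.29580308  26.45888346  22.        ]
[(np.int64(109), np.float64(40.5)), (np.int64(107), np.float64(41.0)), (np.int64(98), np.float64(41.5)), (np.int64(98), np.float64(40.0))] 173.32706979040657 198.08134550098106
[(np.int64(137), np.float64(41.0)), (np.int64(136), np.float64(40.5)), (np.int64(130), np.float64(40.0)), (np.int64(129), np.float64(41.5))] 173.11088347674553 192.53114721606264
[622.20665561 -62.50156156  84.        ] -45.92669936770142
0.8
[-3.90690861e+02 -3.45398948e+02  3.16096322e-01]
```

Axis is at about (560, 3.5). The tag direction is 173°, the pushing wall is at 160.5°, and the tray must turn about −137°. First I go above the empty compartment with the fingers shut.

{"name": "apply_moves", "arguments": {
  "deltas": [-1, -0.04, -0.035, 0, 0, -1, -0.08, -0.07, 0, 0, -1, -0.12, -0.105, 0, 0, -1, -0.16, -0.14, 0, 0, -1, -0.2, -0.175, 0, 0, -1, -0.24, -0.21, 0, 0, -1, -0.28, -0.245, 0, 0, -1, -0.32, -0.28, 0, 0, -1, -0.36, -0.315, 0, 0, -1, -0.39, -0.345, 0, 0, -1, -0.39, -0.345, 0, 0, -1, -0.39, -0.345, 0.05, 0, -1, -0.39, -0.345, 0.08, 0, -1, -0.39, -0.345, 0.08, 0, -1, -0.39, -0.345, 0.08, 0]
}}

```text
t: 2.68
position: [430.0, 1.1, 177.5]
ee_rot: [[-0.909, 0.417, 0.001], [0.417, 0.909, 0.0], [-0.001, 0.001, -1.0]]
force: [0.1, 0.1, -0.7]
opening: 0.001
gripper_force: 0.0
```

```bash
python3 - <<'E'
from h import *
s=arm.read_state();print(s["t"],s["position"],s["opening"],s["force"]);print(np.round(s["ee_rot"],3))
cv2.imwrite("pics/side1.png",snapshot("side")[130:330,150:400,::-1].repeat(2,0).repeat(2,1))
E
```

```text
2.675 [430.0082979    1.1426425  177.47762577] 0.0011305652052763686 [ 0.09307176  0.05102367 -0.70376466]
[[-0.909  0.417  0.001]
 [ 0.417  0.909  0.   ]
 [-0.001  0.001 -1.   ]]
```

View pics/side1.png

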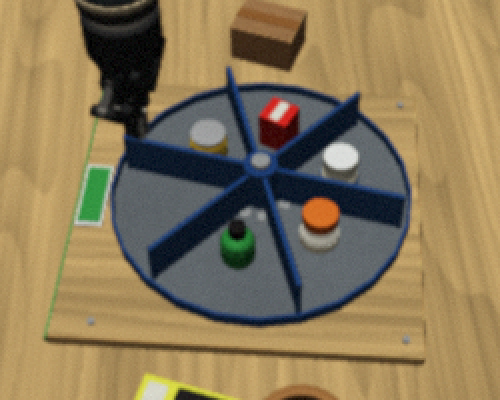

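The fingers are clear over the empty compartment, about 40 mm short of the wall. Next: descend, then sweep an arc of radius 130 mm.

```bash
python3 - <<'E'
import numpy as np
for th in np.arange(177,30,-4):
    d=np.array([560-430,3.5-1.1])+130*np.array([np.cos(np.radians(th)),np.sin(np.radians(th))])
    print(th,"%.3f, %.3f"%((-.909*d[0]+.417*d[1])/1e3,(.417*d[0]+.909*d[1])/1e3),end=" | ")
E
```

```text
177 0.004, 0.008 | 173 0.007, 0.017 | 169 0.009, 0.026 | 165 0.011, 0.035 | 161 0.012, 0.044 | 157 0.013, 0.053 | 153 0.013, 0.062 | 149 0.012, 0.071 | 145 0.011, 0.080 | 141 0.009, 0.089 | 137 0.006, 0.097 | 133 0.003, 0.106 | 129 -0.001, 0.114 | 125 -0.005, 0.122 | 121 -0.010, 0.130 | 117 -0.015, 0.137 | 113 -0.021, 0.144 | 109 -0.027, 0.150 | 105 -0.034, 0.157 | 101 -0.041, 0.162 | 97 -0.049, 0.167 | 93 -0.057, 0.172 | 89 -0.065, 0.175 | 85 -0.073, 0.179 | 81 -0.082, 0.182 | 77 -0.091, 0.184 | 73 -0.100, 0.185 | 69 -0.109, 0.186 | 65 -0.118, 0.186 | 61 -0.127, 0.186 | 57 -0.136, 0.185 | 53 -0.145, 0.183 | 49 -0.154, 0.181 | 45 -0.162, 0.178 | 41 -0.171, 0.175 | 37 -0.179, 0.171 | 33 -0.187, 0.166 |
```

{"name": "apply_moves", "arguments": {
  "deltas": [-1, 0, 0, 0.05, 0, -1, 0, 0, 0.09, 0, -1, 0, 0, 0.1, 0, -1, 0, 0, 0.1, 0, -1, 0.004, 0.008, 0.1, 0, -1, 0.007, 0.017, 0.1, 0, -1, 0.009, 0.026, 0.1, 0, -1, 0.01, 0.03, 0.1, 0, -1, 0.011, 0.035, 0.1, 0, -1, 0.012, 0.044, 0.1, 0, -1, 0.013, 0.053, 0.1, 0, -1, 0.013, 0.062, 0.1, 0, -1, 0.012, 0.071, 0.1, 0, -1, 0.011, 0.08, 0.1, 0]
}}

```text
t: 4.47
position: [453.1, 78.5, 76.2]
ee_rot: [[-0.909, 0.418, -0.0], [0.418, 0.909, -0.0], [0.0, -0.0, -1.0]]
force: [0.3, -4.3, 1.5]
opening: 0.001
gripper_force: 1.6
```

```bash
python3 - <<'E'
from h import *
im,tag,b=measure();print(fit_walls(b,(560,3.5))[:3])
cv2.imwrite("pics/top2.png",im[110:310,170:420,::-1].repeat(2,0).repeat(2,1))
s=arm.read_state();print(s["t"],s["position"],s["force"])
E
```

```text
Traceback (most recent call last):
  File "h.py", line 18, in measure
    n,l,st,ce=cv2.connectedComponentsWithStats(m);i=1+np.argmax(st[1:,4]); tag=at_z("top",ce[i],22)
                                                      ~~~~~~~~~^^^^^^^^^^
ValueError: attempt to get argmax of an empty sequence
```

The tag is hidden by the arm. Contact is about 4 N, which is a proper push. Checking the wall angle.

```bash
sed -i 's/ce\[i\],22)/ce[i],22)/; s/i=1+np.argmax(st\[1:,4\]); tag=at_z("top",ce\[i\],22)/tag=at_z("top",ce[1+np.argmax(st[1:,4])],22) if n>1 else None/' h.py; python3 - <<'E'
from h import *
im,tag,b=measure();print(fit_walls(b,(560,3.5))[:3])
im=snapshot("side")
cv2.imwrite("pics/side2.png",im[110:330,150:400,::-1].repeat(2,0).repeat(2,1))
s=arm.read_state();print(s["t"],s["position"],s["force"])
E
```

```text
[(np.int64(109), np.float64(16.5)), (np.int64(109), np.float64(16.0)), (np.int64(108), np.float64(17.0))]
4.625 [453.04681975  78.65901405  76.15646532] [-0.4666554  -0.26031558 -0.28104947]
```

View pics/side2.png

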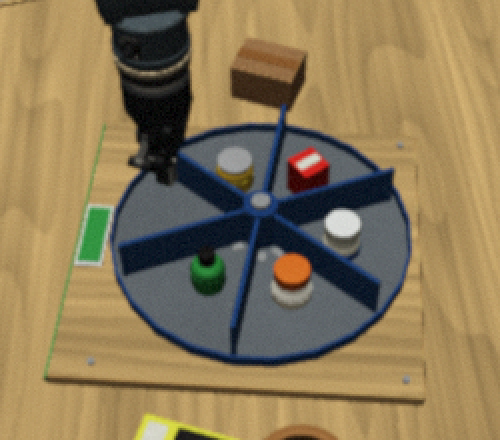

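The wall has moved from 160.5° to 136.5°, and the stock is standing and undisturbed. The finger leads the wall by about 8.5°, so I carry on along the arc.

{"name": "apply_moves", "arguments": {
  "deltas": [-1, -0.002, 0.009, 0, 0, -1, -0.005, 0.017, 0, 0, -1, -0.008, 0.026, 0, 0, -1, -0.012, 0.034, 0, 0, -1, -0.016, 0.042, 0, 0, -1, -0.021, 0.05, 0, 0, -1, -0.026, 0.057, 0, 0, -1, -0.032, 0.064, 0, 0, -1, -0.038, 0.07, 0, 0, -1, -0.045, 0.077, 0, 0, -1, -0.052, 0.082, 0, 0, -1, -0.06, 0.087, 0, 0, -1, -0.068, 0.092, 0, 0, -1, -0.076, 0.095, 0, 0, -1, -0.084, 0.099, 0, 0, -1, -0.093, 0.102, 0, 0, -1, -0.102, 0.104, 0, 0, -1, -0.111, 0.105, 0, 0, -1, -0.12, 0.106, 0, 0]
}}

```text
t: 7.0
position: [606.7, 123.9, 76.3]
ee_rot: [[-0.909, 0.418, -0.0], [0.418, 0.909, -0.0], [0.0, -0.0, -1.0]]
force: [-2.7, -1.0, 0.3]
opening: -0.0
gripper_force: 1.3
```

```bash
python3 - <<'E'
from h import *
im,tag,b=measure();print(fit_walls(b,(560,3.5))[:4])
cv2.imwrite("pics/top3.png",im[110:310,170:420,::-1].repeat(2,0).repeat(2,1))
s=arm.read_state();print(s["t"],s["position"],s["force"],s["joint_pos"])
E
```

```text
[(np.int64(86), np.float64(3.5)), (np.int64(85), np.float64(3.0)), (np.int64(85), np.float64(2.5)), (np.int64(84), np.float64(4.0))]
7.05 [608.10087138 123.69653993  76.37245725] [1.2327147  0.31875762 0.07080128] [ 2.00779878e-01  5.04322266e-01 -8.45377427e-02  9.80493170e-01
 -2.27484953e-04  6.31962764e-01]
```

View pics/top3.png

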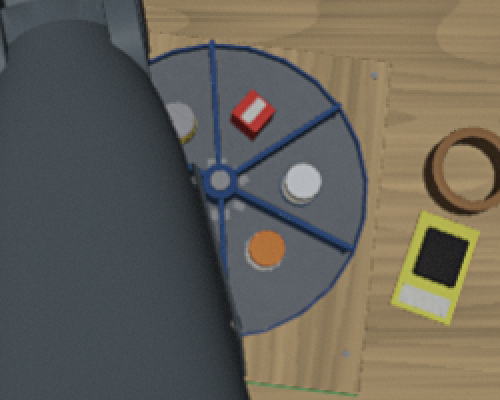

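Wall now at 63° and the jar's compartment at −147°; it needs about 40° more. I'll push to just short of that and measure.

{"name": "apply_moves", "arguments": {
  "deltas": [-1, -0.009, 0, 0, 0, -1, -0.018, 0, 0, 0, -1, -0.027, -0.001, 0, 0, -1, -0.036, -0.003, 0, 0, -1, -0.045, -0.005, 0, 0, -1, -0.053, -0.008, 0, 0, -1, -0.062, -0.011, 0, 0, -1, -0.066, -0.013, 0, 0, -1, -0.07, -0.015, 0, 0, -1, -0.07, -0.015, 0, 0]
}}

```text
t: 8.3
position: [664.1, 81.0, 76.4]
ee_rot: [[-0.909, 0.418, 0.001], [0.418, 0.909, -0.0], [-0.001, 0.0, -1.0]]
force: [0.3, 0.9, 0.2]
opening: -0.002
gripper_force: 0.1
```

```bash
python3 - <<'E'
from h import *
im,tag,b=measure();print(fit_walls(b,(560,3.5))[:4])
cv2.imwrite("pics/top4.png",im[110:310,170:420,::-1].repeat(2,0).repeat(2,1))
s=arm.read_state();print(s["t"],s["position"],s["force"])
E
```

```text
[(np.int64(32), np.float64(30.5)), (np.int64(32), np.float64(30.0)), (np.int64(32), np.float64(29.5)), (np.int64(32), np.float64(29.0))]
8.35 [664.09432742  81.1460596   76.45667126] [-0.15683777 -0.12228366  0.40028407]
```

View pics/top4.png

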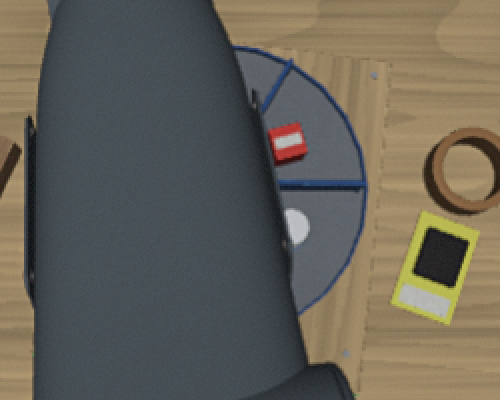

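The visible wall is almost exactly across, so the walls are at about 29°. They need 6° more to reach 23.2°. Final nudge, back off, lift and clear the view.

{"name": "apply_moves", "arguments": {
  "deltas": [-1, -0.004, -0.002, 0, 0, -1, -0.008, -0.005, 0, 0, -1, -0.012, -0.007, 0, 0, -1, -0.012, -0.007, 0, 0, -1, -0.004, -0.002, 0, 0, -1, 0, 0, 0, 0, -1, 0, 0, -0.05, 0, -1, 0, 0, -0.1, 0, -1, 0, 0, -0.15, 0, -1, 0.04, 0.015, -0.16, 0, -1, 0.08, 0.03, -0.16, 0, -1, 0.12, 0.045, -0.16, 0, -1, 0.16, 0.06, -0.16, 0, -1, 0.2, 0.075, -0.16, 0, -1, 0.24, 0.09, -0.16, 0, -1, 0.28, 0.105, -0.16, 0, -1, 0.33, 0.12, -0.16, 0, -1, 0.33, 0.12, -0.16, 0]
}}

```text
t: 10.6
position: [411.3, 330.1, 236.6]
ee_rot: [[-0.911, 0.413, 0.0], [0.413, 0.911, 0.0], [0.0, 0.0, -1.0]]
force: [1.0, 0.4, 0.7]
opening: 0.001
gripper_force: 0.0
```

```bash
python3 - <<'E'
from h import *
im,tag,b=measure();a=np.array([560,3.5]);print(fit_walls(b,a)[:4])
if tag is not None: print("tag",np.degrees(np.arctan2(tag[1]-a[1],tag[0]-a[0])))
cv2.imwrite("pics/top5.png",im[110:320,130:440,::-1].repeat(2,0).repeat(2,1))
s=arm.read_state();print(s["t"],s["position"],s["force"])
for n,z in dict(nock_jar=84,carton=55,tape_roll=48,blister=10).items():
    for r in find_in("top",n)[:1]:
        q=r["bbox"];m=((q[0]+q[2])/2,(q[1]+q[3])/2);print(n,r["confidence"],at_z("top",m,z))
E
```

```text
[(np.int64(144), np.float64(23.5)), (np.int64(144), np.float64(23.0)), (np.int64(144), np.float64(22.5)), (np.int64(139), np.float64(24.0))]
tag 173.6151656356447
10.65 [412.53599195 329.24819704 236.59069256] [-0.36582297  0.77834245  0.14465331]
nock_jar 0.65 [462.77558112  11.42213675  84.        ]
carton 0.67 [588.14069498 278.18383999  55.        ]
tape_roll 0.57 [ 577.86907272 -291.63015603   48.        ]
```

View pics/top5.png

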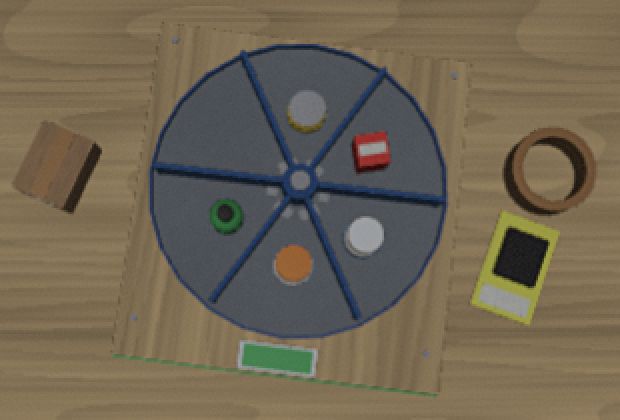

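The orange jar's compartment, centred at 173°, faces the tag at 173.6°. All the stock is standing, the things beside the stand have not moved, and the arm is clear.

```bash
python3 -c "
from workcell import arm;print(arm.close_job())"
```

```text
the job is handed in; nothing more can be done
None
```

I pushed the tray round until the orange-lidded jar's compartment faced the green tag to within about 1°, with all stock upright and the things beside the stand unmoved in the last picture, then cleared the hand and handed the job in at about 11 s; no verdict was returned.

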